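# Touch-dry check of three coated coupons

### The arm

A 6-joint arm with a two-finger parallel gripper is mounted at the origin on a cart in front of the work surface, level with it; the furniture and walls round the work are solid. World frame = base frame: x ahead of the robot, y to its left, z up, the work surface at z = 0. Lengths are in mm, angles in rad, forces in N, time in s.
With the tool pointing down it reaches from about 400 to 925 mm from the base axis. Payload 12.5 kg.
Tool frame: the origin (TCP) lies midway between the tips of the shut fingers; the grasp point (between the pads) lies 19 mm behind it; z points along the fingers, y is the direction in which the jaws open and shut (so a half turn about z gives the same grasp; the last joint's range is limited). The gripper opens to 95 mm and grips with 3 to 60 N. Pads are 20 mm wide; open, the fingers measure 119 mm over their backs; the gripper's body (75 mm by 180 mm) begins 59 mm behind the grasp point.
Start: joints at [1.134, 0.491, 1.559, -0, 1.092, -0.106], TCP at [202.984, 591.138, 214.661] pointing down, gripper open.
Joint ranges: [-3.1, 3.1], [-0.84, 2.19], [0.05, 2.79], [-1.13, 4.28], [0.06, 2.93], [-2.69, 2.69]. Speed limits (rad/s): [2.22, 2.22, 2.79, 3.14, 3.14, 3.14].

### API

Orientations are given as [roll, pitch, yaw] about the fixed x, y, z axes, in that order (R = Rz(yaw) Ry(pitch) Rx(roll)).
In Python, from cell import env, eyes, job_done, boxes_of, regions_of gives the robot as it stands.
- The arm moves only by the tool send_rows, never from a script. Its argument "plan" is text: rows parted by semicolons, each of 5 numbers parted by spaces: the shift along the tool's x, y, z in mm, then the turn about the tool's z in rad, then the finger opening in mm, from 0 to 95.1. In form: x y z roll gripper; .... A call has 1 to 8 rows; each row shifts and turns the pose as measured when the row begins, along the tool's axes as they then stand; what a row does not reach is not made up. A row lasts 1/10 s, in which the tool goes at most 50 mm and 8.59 degrees, less where a joint would pass 70% of its speed; a pose out of reach is approached as far as the arm can. A call with a gripper value outside its range is refused whole. The fingers move at their own pace and stop on an object; the grip force is fixed at half the most. Time passes only in rows, so rows that do not move let the fingers close. It gives the time, the measured TCP pose, the force and the opening at its end, in the units of the state.
- env.state(): the state, without advancing time (a new reading comes with each control period).
- eyes.read_camera(name): name is "scene" or "top"; returns a dict with "image" (420x560x3 uint8, red, green, blue), "vertical_fov" (degrees; the focal length in pixels is half the picture's height over the tangent of half this angle, whatever the lens; pixels are square), "cx", "cy" (the principal point, pixels), "extrinsics" (4x4, takes a point from camera to world coordinates). Camera axes: x right, y up, looking along -z (the intrinsics and any distortion apply to the point x, -y, -z); pixel columns grow to the right and rows downward; lengths in mm; the calibration is good to about 2 mm. A picture is of the moment at which its call begins. There is no depth.
- job_done(): hands the job in, once; it reports no verdict.
Trained networks look in a picture, given as the dict that the camera call returned (one of the last four; its "shot" number tells which), for a name from the list of things; names that differ only in an ending like _2 or _b are one class to them, and where a whole thing is asked for, a point or a joint stands for the part that bears it (a point fixed in the world has none). Each returns a list of dicts, best first, with "confidence" (0 to 1); they miss things now and then, are a little off and sometimes report something else, mostly with a low value. They report only what shows in the picture. A call takes as long as a camera call.
- boxes_of(target, picture): "bbox" ([left, top, width, height] in pixels, round what is visible of it).
- regions_of(target, picture): "pixels" (420x560 bool, what is visible of it) and "bbox" ([left, top, width, height] in pixels, round what is visible of it).
The state is a dict: "t": time; "joints": joint angles; "qvel": joint speeds; "tau": joint torques, N m; "eef_pos": TCP position; "tcp_rot": TCP orientation; "ft_force": force on the tool from outside, world axes, zero at the start; "moment": the same for the moment, N m; "opening": opening from 0.0 (shut) to 1.0 (fully open).
Only numpy, scipy, OpenCV 4.12 (cv2) and the standard library are available. Lean on these libraries where they do the work, as an engineer would, in place of code of your own. Each camera call takes 0.05 s, during which the arm holds its last target.

### The job

Check the three white-coated coupons for touch dryness: with the fingertips, lightly press the round one first, then the square one, and last the long strip, so that each sinks about half-way down to its stand (it stays where you leave it) and never bottoms out. Only touch the coupons; do not lift or shift the stands, and leave the other things on the bench alone.

Things in the scene. Friction and masses are not known exactly. Their poses are not given: they have to be found in the camera images.
- round_top (a point): centre of the top face of the white-coated coupon that is a round disc, 46 mm across, 6 mm thick; z axis up. Untouched it lies about 64 mm above the bench; it moves down with the coupon
- round_coupon (a joint): how far that coupon has been pressed down, in m: 0 untouched (0 to 0.001 at the start), 0.014 bottomed on its stand. Gives at about 3 N plus a little for speed (20 N per m/s), has no spring and stays where it is left. Done right at about 0.007 (accepted: 0.003 to 0.011)
- round_stand: loose turned dark steel stand that carries that coupon, 0.8 kg nominal, 44 mm high, foot 92 mm and top 72 mm across; origin at the centre of its underside; 14 mm of air between its top and the untouched coupon. Only to be touched on its coupon
- square_top (a point): centre of the top face of the white-coated coupon that is a square plate, 42 x 42 mm, 6 mm thick; z axis up. Untouched it lies about 76 mm above the bench; it moves down with the coupon
- square_coupon (a joint): how far that coupon has been pressed down, in m: 0 untouched (0 to 0.001 at the start), 0.014 bottomed on its stand. Gives at about 3 N plus a little for speed (20 N per m/s), has no spring and stays where it is left. Done right at about 0.007 (accepted: 0.003 to 0.011)
- square_stand: loose turned dark steel stand that carries that coupon, 0.8 kg nominal, 56 mm high, foot 92 mm and top 72 mm across; origin at the centre of its underside; 14 mm of air between its top and the untouched coupon. Only to be touched on its coupon
- strip_top (a point): centre of the top face of the white-coated coupon that is a long narrow strip, 64 x 24 mm (long along the stand's x axis), 6 mm thick; z axis up. Untouched it lies about 88 mm above the bench; it moves down with the coupon
- strip_coupon (a joint): how far that coupon has been pressed down, in m: 0 untouched (0 to 0.001 at the start), 0.014 bottomed on its stand. Gives at about 3 N plus a little for speed (20 N per m/s), has no spring and stays where it is left. Done right at about 0.007 (accepted: 0.003 to 0.011)
- strip_stand: loose turned dark steel stand that carries that coupon, 0.8 kg nominal, 68 mm high, foot 92 mm and top 72 mm across; origin at the centre of its underside; 14 mm of air between its top and the untouched coupon. Only to be touched on its coupon
- clip: bystander: black binder clip, 20 x 40 x 35 mm, origin under its centre
- applicator: bystander: grey metal film applicator bar, 34 x 103 x 26 mm, origin under its centre
- tape: bystander: roll of masking tape lying flat, 80 mm across, 24 mm high, origin under its centre
- bottle: bystander: small squeeze bottle, 42 mm across, 155 mm high, origin under its centre

How it is judged (in metres and radians):
On the way, in this order (a step that is already met when the one before it is completed fails the run):
1. the round coupon is pressed at least 3 mm down by the fingers (value of joint round_coupon above 0.003 m and contact force between the fingers and round_coupon above 0.2 N), for 0.02 s.
2. the square coupon is pressed at least 3 mm down by the fingers (value of joint square_coupon above 0.003 m and contact force between the fingers and square_coupon above 0.2 N), for 0.02 s.
3. the strip coupon is pressed at least 3 mm down by the fingers (value of joint strip_coupon above 0.003 m and contact force between the fingers and strip_coupon above 0.2 N), for 0.02 s.
At the end, for the whole second after the job is handed in: all three coupons stand 3 to 11 mm below their untouched height, their stands upright, at rest and within 15 mm of where they began, and the clip, applicator bar, tape and bottle within 20 mm of where they began (value of joint round_coupon between 0.003 and 0.011 m and distance of each of round_stand, square_stand, strip_stand from where it was at the start of the episode below 0.015 m and angle between each of round_stand, square_stand, strip_stand's own z axis and vertical below 0.1 rad and linear speed of each of round_stand, square_stand, strip_stand below 0.02 m/s and value of joint square_coupon between 0.003 and 0.011 m and value of joint strip_coupon between 0.003 and 0.011 m and distance of each of clip, applicator, tape, bottle from where it was at the start of the episode below 0.02 m).
It fails at once if a coupon is pressed before its turn (round, square, strip) ((value of joint square_coupon above 0.0025 m and value of joint round_coupon below 0.003 m) or (value of joint strip_coupon above 0.0025 m and value of joint square_coupon below 0.003 m) or (value of joint strip_coupon above 0.0025 m and value of joint round_coupon below 0.003 m)).
It fails at once if a coupon is pressed to the bottom (beyond 12 mm) (value of joint any of round_coupon, square_coupon, strip_coupon above 0.012 m).
It fails at once if a coupon is pressed with more than 25 N (contact force between anything else and round_coupon above 25 N or contact force between anything else and square_coupon above 25 N or contact force between anything else and strip_coupon above 25 N).
It fails at once if a stand is lifted, shifted by more than 20 mm or tipped ((distance of round_stand from where it was at the start of the episode above 0.02 m or height (world z) of round_stand above 0.006 m or angle between round_stand's own z axis and vertical above 0.2 rad) or (distance of square_stand from where it was at the start of the episode above 0.02 m or height (world z) of square_stand above 0.006 m or angle between square_stand's own z axis and vertical above 0.2 rad) or (distance of strip_stand from where it was at the start of the episode above 0.02 m or height (world z) of strip_stand above 0.006 m or angle between strip_stand's own z axis and vertical above 0.2 rad)).
It fails at once if the clip, applicator bar, tape or bottle is lifted or shifted by more than 25 mm (distance of any of clip, applicator, tape, bottle from where it was at the start of the episode above 0.025 m).
It also fails if it takes over 51 s, if anything falls off the work surface, if the arm or the gripper's body presses on something with over 40 N, if the wrist force passes 120 N, or if a joint passes its speed limit or range.

## Working session

There is one attempt and no reset: what is moved stays moved. The work goes in short steps, Python scripts to look and compute and a tool call to move; the robot and the scene stay as the last step left them, time stands still between calls to the robot, and variables do not carry over. Pictures are saved under pics/ and viewed, and the job is handed in when it is done.

Besides the shell and the picture viewer there is one more tool, called after "Emit:" as name(argument=value, ...) on one line, values as JSON. send_rows: Moves the arm, as the interface text tells. Its arguments: {"type":"object","properties":{"plan":{"type":"string"}},"required":["plan"]}

```bash
mkdir -p pics; cat > h.py <<'E'
import numpy as np, cv2, pickle
def K(p):
    f=p["image"].shape[0]/2/np.tan(np.radians(p["vertical_fov"])/2); return f,p["cx"],p["cy"]
def ray(p,u,v):
    f,cx,cy=K(p); E=np.array(p["extrinsics"]); d=E[:3,:3]@np.array([(u-cx)/f,-(v-cy)/f,-1]); return E[:3,3],d
def atz(p,u,v,z):
    o,d=ray(p,u,v); return o+d*(z-o[2])/d[2]
def proj(p,X):
    f,cx,cy=K(p);E=np.array(p["extrinsics"]); c=E[:3,:3].T@(np.array(X)-E[:3,3]); return cx+f*c[0]/-c[2], cy-f*c[1]/-c[2]
def tri(p,a,q,b):
    o1,d1=ray(p,*a);o2,d2=ray(q,*b);d1/=np.linalg.norm(d1);d2/=np.linalg.norm(d2)
    s=np.linalg.lstsq(np.c_[d1,-d2],o2-o1,rcond=None)[0];A=o1+d1*s[0];B=o2+d2*s[1];return (A+B)/2,np.linalg.norm(A-B)
E
python3 - <<'E'
from h import *
from cell import env,eyes,boxes_of,regions_of
P={}
for n in("scene","top"):
    p=eyes.read_camera(n);P[n]=p
    cv2.imwrite(f"pics/{n}0.png",p["image"][:,:,::-1])
    print(n,{k:v for k,v in p.items() if k not in("image",)})
    for t in("round_coupon","square_coupon","strip_coupon","round_stand","square_stand","strip_stand","clip","applicator","tape","bottle"):
        r=regions_of(t,p)
        for x in r[:2]:
            m=x["pixels"]; v,u=np.nonzero(m); print(t,round(x["confidence"],2),x["bbox"],m.sum(),u.mean().round(1),v.mean().round(1))
        p.setdefault("reg",{})[t]=r
pickle.dump(P,open("p0.pkl","wb"))
print(env.state())
E
```

```text
scene {'vertical_fov': 55.8451653064712, 'cx': 280.48674303832206, 'cy': 212.4257519811708, 'extrinsics': array([[ 8.77088777e-01,  2.04006144e-01, -4.34852585e-01,
         1.18038335e+02],
       [-4.80325312e-01,  3.75710851e-01, -7.92545867e-01,
        -7.60642584e+02],
       [ 1.69460806e-03,  9.04003789e-01,  4.27521085e-01,
         5.03686432e+02],
       [ 0.00000000e+00,  0.00000000e+00,  0.00000000e+00,
         1.00000000e+00]]), 'shot': 1}
round_coupon 0.45 [248.0, 183.0, 15.0, 14.0] 93 255.4 189.5
square_coupon 0.46 [266.9, 219.8, 25.8, 12.6] 165 280.3 225.4
strip_coupon 0.8 [320.8, 253.4, 26.9, 4.4] 226 333.2 252.0
square_stand 0.69 [260.4, 218.3, 39.4, 41.8] 1127 280.4 241.5
square_stand 0.2 [370.8, 201.0, 19.3, 56.4] 832 379.1 236.7
strip_stand 0.83 [315.4, 251.6, 39.2, 48.1] 1754 332.3 273.9
clip 0.52 [244.3, 226.0, 13.7, 11.2] 115 250.7 230.0
applicator 0.76 [174.5, 218.7, 26.8, 25.7] 376 189.6 230.2
applicator 0.33 [268.7, 218.7, 22.2, 15.6] 174 280.0 225.3
tape 0.81 [215.9, 270.8, 39.0, 32.1] 1023 233.0 288.4
tape 0.68 [248.2, 185.8, 18.2, 9.3] 82 255.6 189.8
b
[... 1287 characters left out ...]
181.5, 22.1, 35.0] 439 392.4 197.0
{'t': 1.1, 'joints': array([ 1.13441315e+00,  4.90903007e-01,  1.55893949e+00, -1.79136014e-05,
        1.09167672e+00, -1.05643005e-01]), 'qvel': array([ 4.79293441e-04,  6.05882796e-04,  1.73021825e-03,  3.98575009e-05,
        7.85148533e-04, -6.17728483e-04]), 'tau': array([ 1.51017052e-04, -6.12455678e+01, -2.58440834e+01,  6.93077082e-02,
        4.42742812e-02,  2.01506975e-05]), 'eef_pos': array([202.97409867, 591.12700997, 214.64545308]), 'tcp_rot': array([3.14152131e+00, 2.35513013e-05, 2.81086074e+00]), 'ft_force': array([0.62871541, 0.07834812, 0.62544913]), 'moment': array([-0.01467876,  0.01351604,  0.06130286]), 'opening': 0.9926046329919962}
```

View pics/scene0.png

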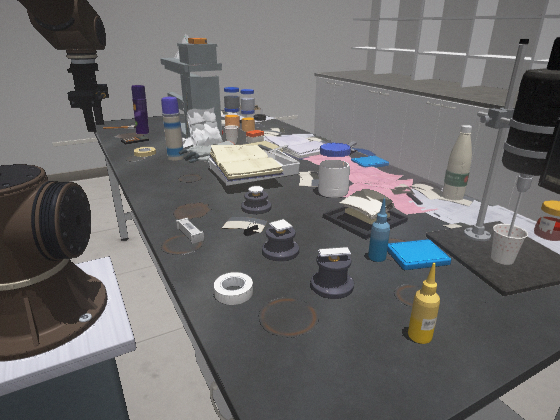

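View pics/top0.png

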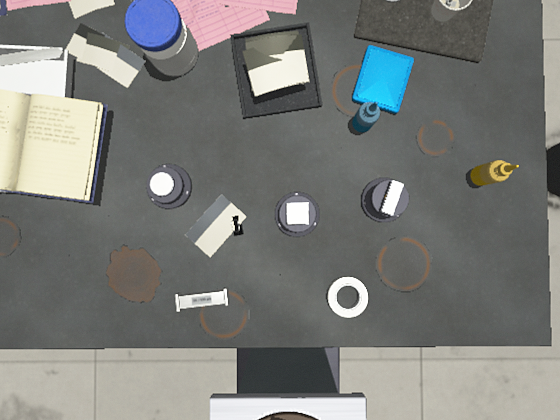

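```bash
python3 - <<'E'
from h import *
P=pickle.load(open("p0.pkl","rb"));s,t=P["scene"],P["top"]
Z={"round":64,"square":76,"strip":88}
for n,(ct,cs) in {"round":((162,184),(256,190)),"square":((298,213),(280,225)),"strip":((392,197),(334,252))}.items():
    out=[]
    for p,c in((t,ct),(s,cs)):
        g=cv2.resize(p["image"],None,fx=4,fy=4,interpolation=cv2.INTER_CUBIC).min(2)
        r=28; x0,y0=c[0]-r,c[1]-r
        sub=g[y0*4:(y0+2*r)*4,x0*4:(x0+2*r)*4]
        m=(sub>190).astype(np.uint8)
        k,l,st,ce=cv2.connectedComponentsWithStats(m)
        i=1+np.argmin([np.hypot(*(ce[j]-r*4))-0.05*st[j,4] if st[j,4]>40 else 1e9 for j in range(1,k)])
        cc=(ce[i]+.5)/4-.5+[x0,y0]; rect=cv2.minAreaRect(np.argwhere(l==i)[:,::-1].astype(np.float32))
        out.append(cc); print(n,cc,st[i]/4,rect)
    print(' top@z',atz(t,*out[0],Z[n]).round(1),' scene@z',atz(s,*out[1],Z[n]).round(1),'tri',tri(t,out[0],s,out[1]))
for n in("clip","applicator","tape","bottle"):
    r=t["reg"][n][1 if n=="clip" else 0];b=r["bbox"];print(n,[atz(t,u,v,15)[:2].round() for u,v in((b[0],b[1]),(b[0]+b[2],b[1]+b[3]))])
a=cv2.resize(t["image"][150:240,130:420],None,fx=2.7,fy=2.7,interpolation=2)
b=cv2.resize(s["image"][175:305,220:400],None,fx=4,fy=4,interpolation=2)[:,:783]
b=cv2.resize(b,(480,346)); c=np.zeros((243+346,783,3),np.uint8);c[:243]=a;c[243:,:480]=b
cv2.imwrite("pics/z0.png",c[:,:,::-1])
E
```

```text
round [161.22514706 183.48988971] [  16.     16.25   23.75   23.25 1700.  ] ((110.25001525878906, 111.75), (91.92388153076172, 92.63097381591797), 45.0)
round [250.52578821 166.03589788] [   0.      0.     56.     11.5  1823.75] ((111.49998474121094, 22.499996185302734), (222.99996948242188, 44.99999237060547), 0.0)
 top@z [582.  241.7  64. ]  scene@z [654.2 431.9  64. ] tri (array([568.44447232, 223.7310333 , 139.42166678]), np.float64(14.327067070456323))
square [297.46490735 212.68360357] [  16.5    17.     22.5    22.75 1888.75] ((110.5, 113.0), (90.0, 89.0), 90.0)
square [280.49857884 224.07952299] [ 18.25  22.25  21.25  10.25 505.75] ((114.73076629638672, 110.34616088867188), (37.36304473876953, 80.66651916503906), 76.86598205566406)
 top@z [523.9 -20.   76. ]  scene@z [522.  -24.6  76. ] tri (array([524.13849738, -20.20204862,  73.47924052]), np.float64(0.4478412691402914))
strip [392.37774432 197.2104551 ] [  17.75   11.25   22.25   35.5  1639.75] ((114.21842193603516, 114.74545288085938), (52.01435089111328, 137.15603637695312), 19.49306297302246)
strip [334.05112809 250.84989083] [ 13.25  23.5   31.5    8.25 687.  ] ((115.14469146728516, 109.72103881835938), (26.82392120361328, 124.58350372314453), 86.14936065673828)
 top@z [ 551.4 -197.4   88. ]  scene@z [ 548.8 -202.7   88. ] tri (array([ 551.8394827 , -198.31119906,   84.79206583]), np.float64(0.570739497754839))
clip [array([517., 109.]), array([483.,  88.])]
applicator [array([379., 226.]), array([332., 114.])]
tape [array([406., -81.]), array([ 313., -161.])]
bottle [array([ 746., -133.]), array([ 682., -187.])]
```

View pics/z0.png

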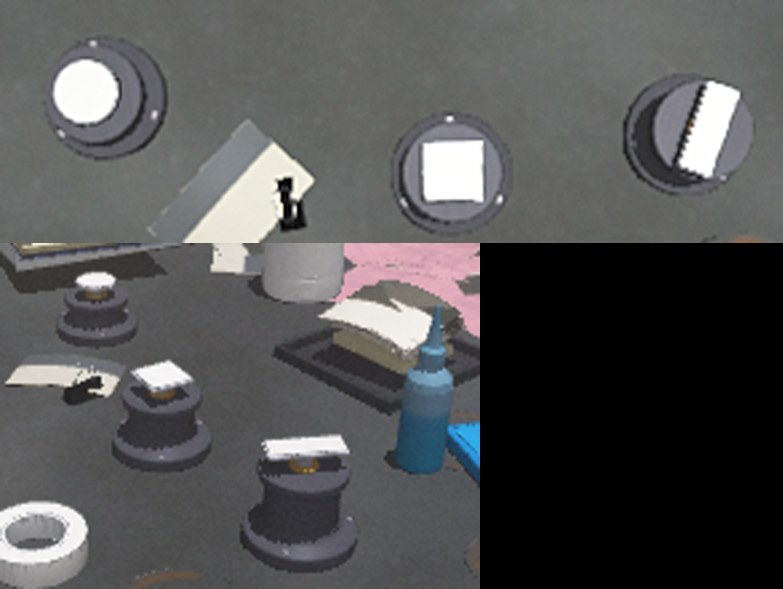

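Emit:
send_rows(plan="-43 -19 0 0 0;-43 -19 0 0 0;-43 -19 0 0 0;-43 -19 0 0 0;-43 -19 0 0 0;-43 -19 0 0 0;-43 -19 0 0 0;-43 -19 0 0 0")

```text
t: 1.9
eef_pos: [485.2, 330.9, 214.8]
tcp_rot: [3.139, 0.0, 2.82]
ft_force: [0.3, 1.3, -0.2]
opening: 0.386
```

Emit:
send_rows(plan="-42 -19 0 0 0;-42 -19 0 0 0;-36 -16 0 0 0;0 0 30 0 0;0 0 30 0 0;0 0 30 0 0;0 0 0 0 0;0 0 0 0 0")

```text
t: 2.7
eef_pos: [592.1, 231.4, 123.5]
tcp_rot: [3.137, 0.005, 2.812]
ft_force: [0.1, 0.0, 1.1]
opening: 0.003
```

```bash
cat > st.py <<'E'
import sys
from h import *
from cell import env
s=env.state();e=s["eef_pos"];r=s["tcp_rot"];print(round(s["t"],2),e.round(2),r.round(4),s["ft_force"].round(2),s["opening"],abs(s["qvel"]).max().round(4))
if len(sys.argv)>2:
    from scipy.spatial.transform import Rotation as R
    d=np.array([float(sys.argv[1]),float(sys.argv[2]),float(sys.argv[3])])-e
    print(R.from_euler("xyz",r).inv().apply(d).round(1))
E
python3 st.py 582 242 70
```

```text
2.7 [592.1  231.42 123.55] [3.1366 0.0048 2.8116] [0.1  0.02 1.11] 0.00279967079393441 0.0176
[13.2  6.5 53.5]
```

Emit:
send_rows(plan="6.5 3 10 0 0;6.5 3 10 0 0;0 0 10 0 0;0 0 5 0 0;0 0 0 0 0")

```text
t: 3.2
eef_pos: [581.9, 243.8, 89.7]
tcp_rot: [3.134, 0.009, 2.813]
ft_force: [-0.1, 0.4, 0.0]
opening: 0.002
```

```bash
python3 st.py 582 242 70; python3 - <<'E'
from h import *
from cell import eyes
s=eyes.read_camera("scene");t=eyes.read_camera("top")
a=cv2.resize(t["image"][130:240,90:240],(600,440),interpolation=2);b=cv2.resize(s["image"][140:220,215:300],(425,400),interpolation=2)
b=b[:,:];cv2.imwrite("pics/r1t.png",a[:,:,::-1]);cv2.imwrite("pics/r1s.png",b[:,:,::-1])
E
```

```text
3.2 [581.89 243.8   89.74] [3.1335 0.0092 2.8133] [-0.15  0.36  0.03] 0.0022544545013505257 0.0034
[-0.5 -1.8 19.7]
```

View pics/r1s.png

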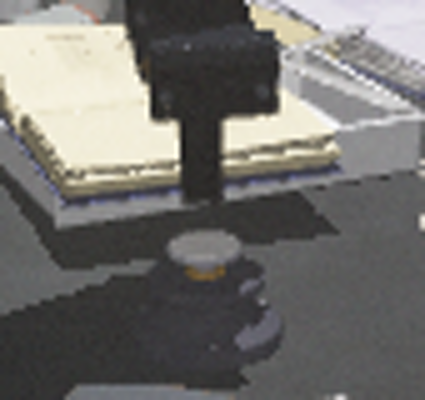

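View pics/r1t.png

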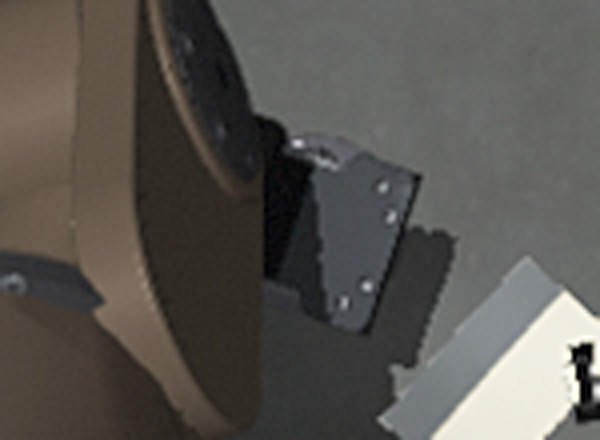

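Emit:
send_rows(plan="0 -1 7 0 0;0 -1 6 0 0;0 0 3 0 0;0 0 2 0 0;0 0 0 0 0")

```text
t: 3.8
eef_pos: [582.4, 241.4, 71.3]
tcp_rot: [3.132, 0.011, 2.812]
ft_force: [0.3, 0.5, -0.2]
opening: 0.004
```

```bash
python3 st.py 582 242 64
```

```text
3.8 [582.36 241.42  71.34] [3.1325 0.0107 2.8123] [ 0.29  0.53 -0.23] 0.003968097899425604 0.0019
[0.6 0.4 7.3]
```

Emit:
send_rows(plan="0 0 2 0 0;0 0 1.5 0 0;0 0 1 0 0")

```text
t: 4.1
eef_pos: [582.6, 241.5, 66.8]
tcp_rot: [3.132, 0.011, 2.812]
ft_force: [0.5, 0.0, -0.4]
opening: 0.002
```

Emit:
send_rows(plan="0 0 1 0 0")

```text
t: 4.2
eef_pos: [582.7, 241.5, 65.8]
tcp_rot: [3.132, 0.011, 2.812]
ft_force: [-0.9, 0.8, 0.0]
opening: 0.007
```

Emit:
send_rows(plan="0 0 1 0 0")

```text
t: 4.3
eef_pos: [582.7, 241.5, 64.7]
tcp_rot: [3.132, 0.011, 2.812]
ft_force: [0.7, -0.0, -0.2]
opening: 0.008
```

Emit:
send_rows(plan="0 0 1 0 0")

```text
t: 4.4
eef_pos: [582.7, 241.6, 63.7]
tcp_rot: [3.132, 0.011, 2.812]
ft_force: [-0.8, -0.1, 2.3]
opening: 0.005
```

Emit:
send_rows(plan="0 0 1.5 0 0;0 0 1.5 0 0")

```text
t: 4.6
eef_pos: [582.8, 241.6, 61.0]
tcp_rot: [3.132, 0.012, 2.812]
ft_force: [-1.6, -1.2, 3.0]
opening: 0.006
```

Emit:
send_rows(plan="0 0 1.5 0 0;0 0 1 0 0;0 0 0 0 0")

```text
t: 4.9
eef_pos: [582.8, 241.6, 58.3]
tcp_rot: [3.132, 0.012, 2.812]
ft_force: [-0.9, -0.6, 2.1]
opening: 0.007
```

Emit:
send_rows(plan="0 0 1 0 0;0 0 0 0 0")

```text
t: 5.1
eef_pos: [582.8, 241.5, 57.2]
tcp_rot: [3.132, 0.012, 2.812]
ft_force: [-0.8, -0.1, 0.6]
opening: 0.003
```

Emit:
send_rows(plan="0 0 -5 0 0;0 0 -25 0 0;0 0 -30 0 0;0 0 -30 0 0;0 0 0 0 0")

```text
t: 5.6
eef_pos: [581.4, 241.0, 149.9]
tcp_rot: [3.133, 0.01, 2.812]
ft_force: [-0.0, 0.5, 1.0]
opening: 0.005
```

```bash
python3 st.py 524 -20 150
```

```text
5.6 [581.41 241.05 149.9 ] [3.133  0.0099 2.8123] [-0.02  0.55  1.05] 0.004888421465238616 0.0443
[ -30.1 -265.6   -2.1]
```

Emit:
send_rows(plan="-5 -40 0 0 0;-5 -42 0 0 0;-5 -42 0 0 0;-5 -42 0 0 0;-5 -42 0 0 0;-3 -30 0 0 0;0 -10 0 0 0;0 0 0 0 0")

```text
t: 6.4
eef_pos: [525.4, -9.7, 146.3]
tcp_rot: [3.131, 0.011, 2.814]
ft_force: [0.2, 0.6, -1.0]
opening: 0.005
```

```bash
python3 st.py 524 -20 84;  python3 - <<'E'
from h import *
from cell import eyes
s=eyes.read_camera("scene");t=eyes.read_camera("top");pickle.dump({"scene":s,"top":t},open("p2.pkl","wb"))
a=cv2.resize(s["image"][160:310,200:400],(800,600),interpolation=2)
cv2.imwrite("pics/r2s.png",a[:,:,::-1]);cv2.imwrite("pics/r2t.png",t["image"][:,:,::-1])
E
```

```text
6.4 [525.41  -9.75 146.28] [3.1314 0.0112 2.8145] [ 0.19  0.62 -0.98] 0.004675741689448032 0.0061
[ -1.3 -10.8  62.2]
```

View pics/r2s.png

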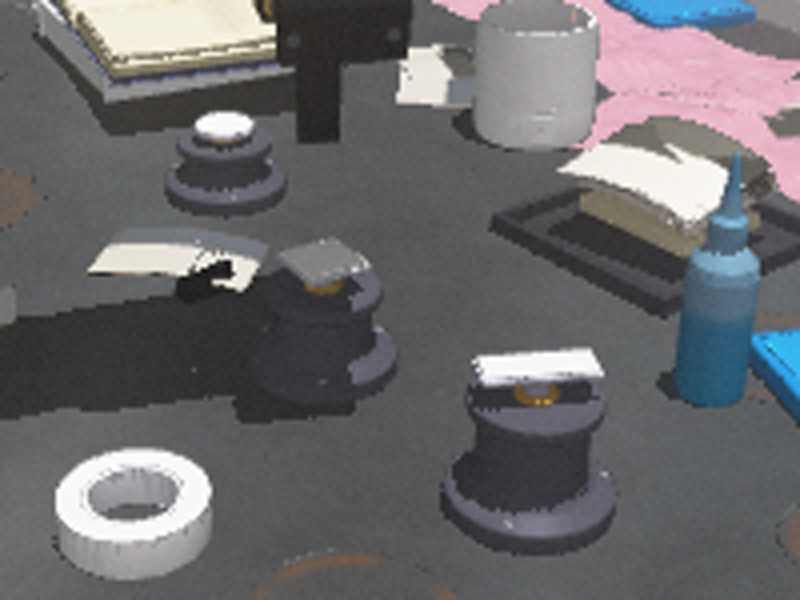

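View pics/r2t.png

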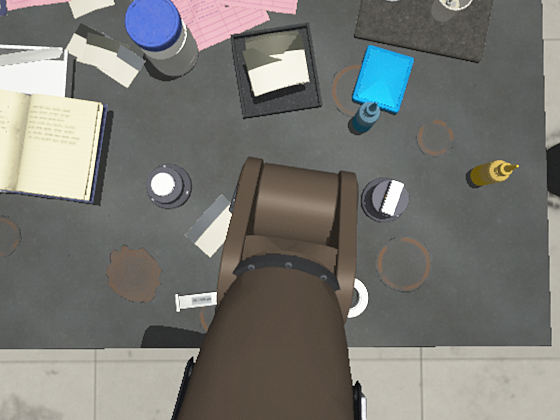

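The scene crop shows the round disc lower and centred on its stand (crop 223,125). The fingertips (318,135) are above and behind the square coupon (325,258), and nothing has been disturbed. Next is the square coupon.

Emit:
send_rows(plan="-1 -5 15 0 0;0 -6 15 0 0;0 0 15 0 0;0 0 9 0 0;0 0 0 0 0")

```text
t: 7.0
eef_pos: [526.3, -12.5, 90.6]
tcp_rot: [3.13, 0.014, 2.824]
ft_force: [0.8, -0.3, -0.1]
opening: 0.006
```

```bash
python3 st.py 524 -20 76;  python3 - <<'E'
from h import *
P=pickle.load(open("p0.pkl","rb"));Q=pickle.load(open("p2.pkl","rb"))
for p in(P["scene"],Q["scene"]):
    g=p["image"][180:215,238:275].min(2); m=g>170; m[:,:5]=0
    k,l,st,ce=cv2.connectedComponentsWithStats(m.astype(np.uint8)); print([(st[i].tolist(),(ce[i]+[238,180]).round(2).tolist()) for i in range(1,k) if st[i,4]>20])
t=P["scene"];print(proj(t,[582,242,64]),proj(t,[582,242,57]))
E
```

```text
7.0 [526.29 -12.49  90.57] [3.1302 0.0136 2.8238] [ 0.77 -0.29 -0.15] 0.005592536650496155 0.019
[ 0.  -8.  14.5]
[([11, 6, 14, 6, 65], [255.57, 188.54])]
[([11, 8, 14, 6, 70], [255.53, 190.54])]
(np.float64(255.2595156208035), np.float64(187.7096027072069)) (np.float64(255.31914006635398), np.float64(189.88366777968685))
```

Round has sunk by about 6.5 mm in the image, which agrees with the force and height readings. I'll correct the square approach in y.

Emit:
send_rows(plan="0 -4 4 0 0;0 -4 3 0 0;0 -1 1 0 0;0 0 0 0 0")

```text
t: 7.4
eef_pos: [524.3, -20.5, 83.0]
tcp_rot: [3.13, 0.015, 2.826]
ft_force: [0.3, 0.3, -0.1]
opening: 0.002
```

```bash
python3 st.py 524 -20 76
```

```text
7.4 [524.3  -20.45  83.01] [3.1299 0.0153 2.8259] [ 0.29  0.26 -0.06] 0.001723057159020817 0.0065
[0.5 0.3 7. ]
```

Emit:
send_rows(plan="0 0 2 0 0;0 0 1.5 0 0;0 0 1 0 0")

```text
t: 7.7
eef_pos: [524.7, -20.7, 78.9]
tcp_rot: [3.13, 0.017, 2.825]
ft_force: [-0.1, -0.1, 0.2]
opening: 0.003
```

Emit:
send_rows(plan="0 0 1 0 0")

```text
t: 7.8
eef_pos: [524.7, -20.7, 77.9]
tcp_rot: [3.13, 0.017, 2.825]
ft_force: [0.2, 0.4, -0.8]
opening: 0.004
```

Emit:
send_rows(plan="0 0 1 0 0")

```text
t: 7.9
eef_pos: [524.8, -20.7, 76.8]
tcp_rot: [3.13, 0.017, 2.825]
ft_force: [-0.2, -0.7, 0.3]
opening: 0.001
```

Emit:
send_rows(plan="0 0 1 0 0")

```text
t: 8.0
eef_pos: [524.8, -20.7, 75.8]
tcp_rot: [3.13, 0.017, 2.825]
ft_force: [-0.9, 0.9, 1.8]
opening: 0.005
```

Emit:
send_rows(plan="0 0 1 0 0")

```text
t: 8.1
eef_pos: [524.8, -20.7, 74.9]
tcp_rot: [3.13, 0.017, 2.825]
ft_force: [-1.2, -0.8, 3.0]
opening: 0.007
```

Contact is at about 76, so the target is about 69.2.

Emit:
send_rows(plan="0 0 1.5 0 0;0 0 1.5 0 0;0 0 1.5 0 0")

```text
t: 8.4
eef_pos: [524.8, -20.7, 70.3]
tcp_rot: [3.13, 0.017, 2.825]
ft_force: [-2.1, -0.5, 2.3]
opening: 0.006
```

Emit:
send_rows(plan="0 0 1 0 0;0 0 0 0 0")

```text
t: 8.6
eef_pos: [524.8, -20.7, 69.0]
tcp_rot: [3.13, 0.017, 2.825]
ft_force: [-1.1, -0.0, 1.9]
opening: 0.006
```

Emit:
send_rows(plan="0 0 -5 0 0;0 0 -25 0 0;0 0 -30 0 0;0 0 -25 0 0;0 0 0 0 0")

```text
t: 9.1
eef_pos: [523.0, -21.1, 156.8]
tcp_rot: [3.13, 0.015, 2.825]
ft_force: [0.0, -0.2, 0.4]
opening: 0.005
```

```bash
python3 st.py 551.5 -198 150
```

```text
9.1 [523.   -21.05 156.84] [3.1299 0.0147 2.8252] [ 0.03 -0.24  0.35] 0.005089669416070328 0.0349
[ -82.  -159.4    6.2]
```

Emit:
send_rows(plan="-20 -38 0 0 0;-20 -38 0 0 0;-20 -38 0 0 0;-14 -28 0 0 0;-6 -12 0 0 0;0 0 0 0 0;0 0 0 0 0")

```text
t: 9.8
eef_pos: [551.2, -196.1, 153.7]
tcp_rot: [3.129, 0.013, 2.828]
ft_force: [-0.9, 0.3, -1.1]
opening: 0.008
```

```bash
python3 st.py 551.5 -198 96
```

```text
9.8 [ 551.21 -196.1   153.71] [3.1287 0.0132 2.8278] [-0.88  0.35 -1.1 ] 0.00845731628847196 0.0069
[-0.1 -2.5 57.7]
```

Emit:
send_rows(plan="0 -1.5 15 0 0;0 -1 15 0 0;0 0 15 0 0;0 0 9 0 0;0 0 0 0 0;0 0 0 0 0")

```text
t: 10.4
eef_pos: [551.0, -189.9, 98.6]
tcp_rot: [3.128, 0.012, 2.835]
ft_force: [-0.3, -0.5, 0.5]
opening: 0.002
```

```bash
python3 st.py 551.5 -198 88;  python3 - <<'E'
from h import *
from cell import eyes
s=eyes.read_camera("scene");t=eyes.read_camera("top");pickle.dump({"scene":s,"top":t},open("p3.pkl","wb"))
a=cv2.resize(s["image"][160:310,200:400],(800,600),interpolation=2)
cv2.imwrite("pics/r3s.png",a[:,:,::-1])
E
```

```text
10.4 [ 550.99 -189.87   98.56] [3.1278 0.0124 2.8349] [-0.35 -0.55  0.53] 0.002138332273568187 0.0115
[-2.8 -7.7 10.5]
```

View pics/r3s.png

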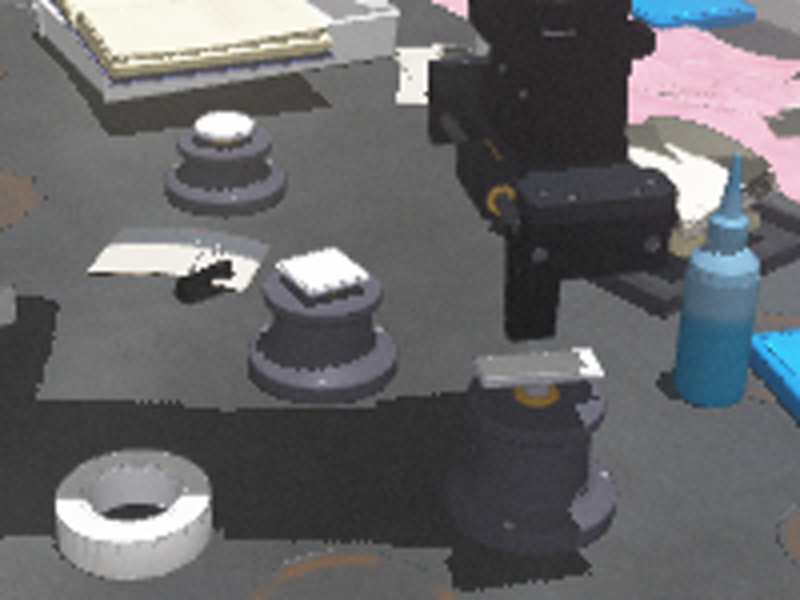

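The square coupon is now lower and level (322,272). The fingers (530,335) are just above and behind the middle of the strip (540,365). The clear gap between tip and strip fits the remaining offset of about 8 mm in y.

Emit:
send_rows(plan="-1.5 -4 2 0 0;-1 -4 1 0 0;0 -1 0 0 0;0 0 0 0 0")

```text
t: 10.9
eef_pos: [551.3, -200.9, 97.0]
tcp_rot: [3.128, 0.016, 2.834]
ft_force: [0.2, 0.4, 0.3]
opening: 0.001
```

```bash
python3 st.py 551.5 -198 88; python3 - <<'E'
from h import *
P=pickle.load(open("p0.pkl","rb"));Q=pickle.load(open("p3.pkl","rb"))
for p in(P["scene"],Q["scene"]):
    g=p["image"][215:240,264:300].min(2); m=g>170
    k,l,st,ce=cv2.connectedComponentsWithStats(m.astype(np.uint8)); print([(st[i].tolist(),(ce[i]+[264,215]).round(2).tolist()) for i in range(1,k) if st[i,4]>20])
t=P["scene"];print(proj(t,[524,-20,76]),proj(t,[524,-20,69]))
E
```

```text
10.9 [ 551.32 -200.88   96.98] [3.1284 0.0155 2.8342] [0.23 0.43 0.29] 0.0011898668786031797 0.0064
[0.8 2.7 9. ]
[([6, 4, 22, 12, 147], [280.52, 224.26])]
[([5, 7, 23, 11, 154], [280.15, 227.05])]
(np.float64(280.31519378123727), np.float64(223.12096628652037)) (np.float64(280.31078351169003), np.float64(225.7284276501245))
```

Emit:
send_rows(plan="0 1.5 2 0 0;0 1 2 0 0;0 0 1 0 0;0 0 1 0 0;0 0 0 0 0")

```text
t: 11.4
eef_pos: [552.1, -198.2, 90.4]
tcp_rot: [3.128, 0.015, 2.834]
ft_force: [0.4, 0.3, 0.5]
opening: 0.004
```

```bash
python3 st.py 551.5 -198 88
```

```text
11.4 [ 552.15 -198.23   90.42] [3.1283 0.0153 2.8339] [0.37 0.29 0.52] 0.004010674144306945 0.0023
[ 0.7 -0.   2.4]
```

Emit:
send_rows(plan="0 0 1 0 0")

```text
t: 11.5
eef_pos: [552.2, -198.2, 89.5]
tcp_rot: [3.128, 0.016, 2.834]
ft_force: [-0.1, -0.0, -0.7]
opening: 0.005
```

Emit:
send_rows(plan="0 0 1 0 0")

```text
t: 11.6
eef_pos: [552.3, -198.2, 88.4]
tcp_rot: [3.128, 0.015, 2.834]
ft_force: [-0.2, -0.1, 0.4]
opening: 0.004
```

Emit:
send_rows(plan="0 0 1 0 0")

```text
t: 11.7
eef_pos: [552.3, -198.2, 87.4]
tcp_rot: [3.128, 0.016, 2.834]
ft_force: [-0.6, 0.8, 3.1]
opening: 0.003
```

Emit:
send_rows(plan="0 0 1 0 0")

```text
t: 11.8
eef_pos: [552.3, -198.2, 86.5]
tcp_rot: [3.128, 0.016, 2.834]
ft_force: [-0.9, -0.6, 2.2]
opening: 0.01
```

Contact is at about 88, so the target is about 81.

Emit:
send_rows(plan="0 0 1.5 0 0;0 0 1.5 0 0;0 0 1.2 0 0")

```text
t: 12.1
eef_pos: [552.3, -198.2, 82.3]
tcp_rot: [3.128, 0.016, 2.834]
ft_force: [-1.9, 1.0, 2.3]
opening: 0.006
```

Emit:
send_rows(plan="0 0 0.8 0 0;0 0 0 0 0")

```text
t: 12.3
eef_pos: [552.3, -198.2, 81.3]
tcp_rot: [3.128, 0.016, 2.834]
ft_force: [-0.9, -0.2, 2.1]
opening: 0.004
```

Emit:
send_rows(plan="0 0 -5 0 0;0 0 -25 0 0;0 0 -30 0 0;0 0 -30 0 0;0 0 -30 0 0;0 0 0 0 0")

```text
t: 12.9
eef_pos: [549.9, -199.0, 205.6]
tcp_rot: [3.128, 0.014, 2.834]
ft_force: [0.7, 0.0, -0.3]
opening: 0.001
```

Emit:
send_rows(plan="15 25 0 0 0;15 40 0 0 0;15 40 0 0 0;0 40 0 0 0;0 10 0 0 0;0 0 0 0 0;0 0 0 0 0")

```text
t: 13.6
eef_pos: [553.1, -33.7, 205.7]
tcp_rot: [3.129, 0.014, 2.832]
ft_force: [0.2, -0.7, 0.7]
opening: 0.003
```

```bash
python3 st.py;  python3 - <<'E'
from h import *
from cell import eyes
s=eyes.read_camera("scene");t=eyes.read_camera("top");pickle.dump({"scene":s,"top":t},open("p4.pkl","wb"))
a=cv2.resize(s["image"][160:310,200:400],(800,600),interpolation=2)
cv2.imwrite("pics/r4s.png",a[:,:,::-1]);cv2.imwrite("pics/r4t.png",t["image"][:,:,::-1])
P=pickle.load(open("p0.pkl","rb"));q=P["scene"]
for p in(q,s):
  for (u0,u1,v0,v1) in((240,275,183,215),(264,300,215,240),(312,360,245,265)):
    g=p["image"][v0:v1,u0:u1].min(2); m=g>170
    k,l,st,ce=cv2.connectedComponentsWithStats(m.astype(np.uint8)); print([(st[i].tolist(),(ce[i]+[u0,v0]).round(2).tolist()) for i in range(1,k) if st[i,4]>20])
print(proj(q,[551.5,-198,88]),proj(q,[551.5,-198,81]))
E
```

```text
13.6 [553.09 -33.75 205.68] [3.1286 0.0138 2.8318] [ 0.21 -0.72  0.66] 0.002918232982551478 0.0067
[([9, 3, 14, 6, 65], [255.57, 188.54])]
[([6, 4, 22, 12, 147], [280.52, 224.26])]
[([6, 2, 33, 9, 193], [334.11, 250.94])]
[([9, 5, 14, 6, 70], [255.53, 190.54])]
[]
[([6, 5, 32, 9, 199], [333.95, 253.76])]
(np.float64(333.7802011303767), np.float64(249.4883994727067)) (np.float64(333.57877187967705), np.float64(252.4284871477169))
```

View pics/r4s.png

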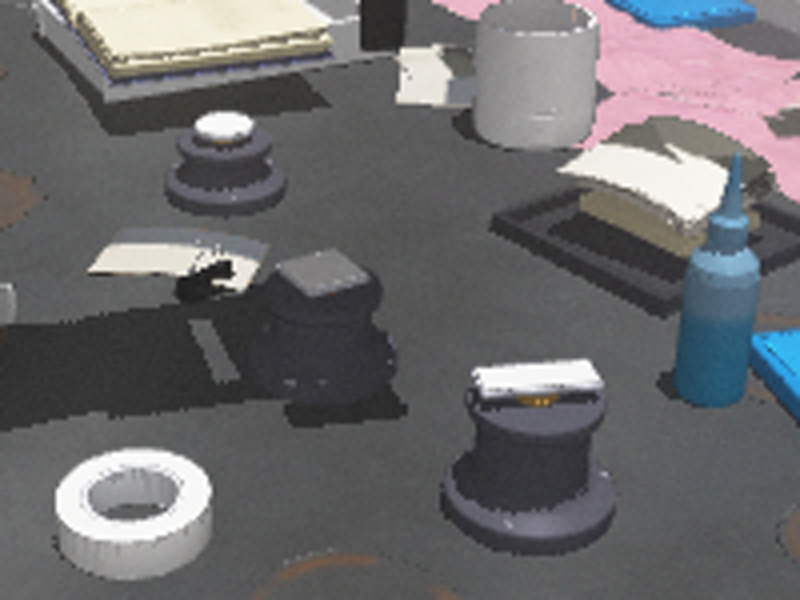

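View pics/r4t.png

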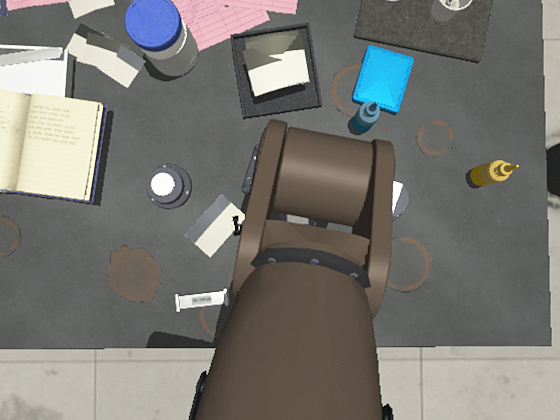

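All three coupons stand about half-way down, and the stands and other objects look unmoved. I'm handing in.

```bash
python3 -c "
from cell import job_done
print(job_done())"
```

```text
the job is handed in; nothing more can be done
None
```

I pressed the round, square and strip coupons in that order with the shut fingertips, then handed the job in at about 14 s of the 51 s allowed. No verdict was reported.

| Coupon | Contact felt at height (mm) | Lowest fingertip height (mm) | Depth by arm height (mm) | Depth from scene camera (mm) |
|---|---|---|---|---|
| Round | 64 | 57.2 | about 7 | about 6.5 |
| Square | 76 | 69.0 | about 7 | about 7.5 |
| Strip | 88 | 81.3 | about 6.7 | about 6.7 |

- **Force:** the vertical force readings while pressing were at most about 3 N, well under the 25 N limit.
- **Scene around the coupons:** in the last pictures the stands are upright and look to be where they began. The clip, applicator bar, tape and bottles look unmoved, though I judged this by eye and did not measure it.
- **Disagreements:** the two depth measurements differ by up to about 0.5 mm. Sideways moves missed by up to about 14 mm; I corrected each one before touching a coupon.
- **Not re-measured:** the square coupon was in the arm's shadow in the last picture, so its camera depth comes from the picture taken just before the strip was pressed.

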